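# Load the blower stand and start it from its guarded switch

### The arm

A 6-joint arm with a two-finger parallel gripper is mounted at the origin on a cart in front of the work surface, level with it; the furniture and walls round the work are solid. World frame = base frame: x ahead of the robot, y to its left, z up, the work surface at z = 0. Lengths are in mm, angles in rad, forces in N, time in s.
With the tool pointing down it reaches from about 325 to 900 mm from the base axis. Payload 6.1 kg.
Tool frame: the origin (TCP) lies on the centre line of the jaws, within the pads' length; the fingertips stand 25 mm ahead of it and the grasp point (between the pads) lies 6 mm ahead of it; z points along the fingers, y is the direction in which the jaws open and shut (so a half turn about z gives the same grasp; the last joint's range is limited). The gripper opens to 85 mm and grips with 20 to 120 N. Pads are 22 mm wide; open, the fingers measure 114 mm over their backs; the gripper's body (76 mm by 85 mm) begins 54 mm behind the grasp point. The pads swing forward as they close: fully open they stand 13 mm farther back than shut.
Start: joints at [-1.281, 0.22, 1.526, -0, 1.395, -0.126], TCP at [252.444, -571.741, 256.3] pointing down, gripper open.
Joint ranges: [-2.98, 2.98], [-0.91, 2.08], [0.09, 2.57], [-1.24, 4.39], [0.2, 2.65], [-2.68, 2.68]. Speed limits (rad/s): [2.57, 2.57, 3.01, 3.14, 3.14, 3.14].

### API

Orientations are given as a rotation vector (axis times angle).
In Python, from plant import observe, read_camera, finish_job gives the robot as it stands.
- The arm moves only by the tool arm_command, never from a script. Its argument "deltas" is a list of rows, each a list of 3 entries, a list of its own where there are three numbers: the turn, a rotation vector about the tool's x, y, z as a fraction of full scale, then the shift along the tool's x, y, z as a fraction of full scale, then the opening, from 0 (shut) to 1 (fully open). In form: [[[rx, ry, rz], [dx, dy, dz], jaw], ...]. A call has 1 to 12 rows; each row is the pose to reach, as a shift and turn from the pose measured when the call began, along the tool's axes at that moment; what a row does not reach only later rows make up. Full scale, the value 1, is 0.5 m for a shift and pi/4 rad for a turn. A row lasts 1/8 s, in which the tool goes at most 62.5 mm and 10.7 degrees, less where a joint would pass 70% of its speed; a pose out of reach is approached as far as the arm can. A call with a number of a shift or a turn outside -1 to 1 is refused whole. A call with a gripper value outside its range is refused whole. The fingers move at their own pace and stop on an object; "newtons" is the grip in N (left out, the last holds). Time passes only in rows, so rows that repeat a pose let the fingers close. It gives the time, the measured TCP pose, the force and the opening at its end, in the units of the state.
- observe(): the state, without advancing time (a new reading comes with each control period).
- read_camera(name): name is "side" or "top" or "wrist"; returns a dict with "img" (420x560x3 uint8, red, green, blue), "fx", "fy", "cx", "cy" (pixels), "camera_from_world" (4x4, takes a point from world to camera coordinates). Camera axes: x right, y down, z forward; pixel columns grow to the right and rows downward; lengths in mm; the calibration is good to about 2 mm. The wrist camera is an equidistant fisheye: a pixel r from the principal point sees the ray r / f radians off the axis. A picture is of the moment at which its call begins. There is no depth.
- finish_job(): hands the job in, once; it reports no verdict.
The state is a dict: "time_s": time; "joint_pos": joint angles; "joint_velocities": joint speeds; "joint_efforts": joint torques, N m; "ee_pos": TCP position; "tcp_rot": TCP orientation; "contact_force": force on the tool from outside, world axes, zero at the start; "ft_torque": the same for the moment, N m; "grip_width": finger opening in mm.
Only numpy, scipy, OpenCV 4.12 (cv2) and the standard library are available. Lean on these libraries where they do the work, as an engineer would, in place of code of your own. Each camera call takes 0.05 s, during which the arm holds its last target. There are 200 camera calls.

### The job

Finish loading the bench blower stand: lay the loose ingot, wide face up as it lies now, squarely crosswise over the middle of the two ingots on the grating, so that air can pass between them, setting it down gently and without shifting the two below. Then flip the amber guard up until it stays open by itself, and press the green half of the rocker switch under it fully down. Leave the guard open and do not disturb the calliper, the marker or the loupe.

Things in the scene. Friction and masses are not known exactly. Their poses are not given: they have to be found in the camera images.
- ingot_c (a point): centre (half-way up) of the loose cast aluminium ingot lying alone on the worktop in front of the stand, wide face up. A tapered bar 32 mm high: the wide face is 120 x 48 mm, the narrow face under it 108 x 38 mm, about 0.34 to 0.54 kg, with a blue paint stripe across the wide face near its +x end. x runs along its length, y across, z up towards the wide face. It lies on its narrow face, so its sides lean outward towards the top and the jaws meet it at the upper edge.
- ingot: the same loose ingot; origin at the centre of its underside (narrow face), axes as above
- lower_1_c (a point): centre of one of the two ingots that lie side by side, along the stand's x, on the grating: same shape, narrow face (with two shallow notches across) up; loose, not fastened. Their tops are 32 mm above the grating; their centres are about 70 mm apart
- lower_2_c (a point): centre of the other ingot on the grating (the one farther from the guard)
- stand: the light grey blower stand, a fixed flat box 160 (x) x 290 (y) x 62 mm high, with a battery block 30 mm deep at the back (+x); origin at the centre of its underside, x away from the robot, y to the left at yaw 0. The grating is in the top of its right (-y) part, the switch with its guard on its left (+y) part; top surface at z = 62 mm
- stack_c (a point): the point on the stand where the centre of the loose ingot belongs: over the middle of the lower pair, 48 mm above the grating (110 mm above the worktop). Axes of the stand: the ingot must lie along its y (either way round), across the lower two, which lie along x
- guard (a joint): hinge of the amber see-through guard over the switch: 0 = shut, 1.75 rad = open against its stop. It has no catch: released below about 1.0 rad it falls shut, beyond about 1.3 rad it falls back and stays open by its own weight. It turns about the stand's y axis through guard_hinge, the front edge rising and going back. Very light: about 0.5 N at the tab
- guard_hinge (a point): middle of the guard's hinge line, which runs along the stand's y at the back of the switch, 74 mm above the worktop; axes of the stand
- guard_tab (a point): grip point on the guard's lift tab: an amber tongue 18 mm wide (y), 9 mm thick, that sticks out 48 mm from the front of the guard; the point lies mid-width, 100 mm in front of the hinge line and 30 mm above it when shut (104 mm above the worktop, 42 mm clear beneath), 26 mm in front of the guard's front wall. The guard itself is 72 mm wide, 74 mm long, 34 mm high. The axes turn with the guard. Pinched across its width the tab can turn in the jaws while they follow the arc
- rocker (a joint): rocker switch under the guard: 0 = off (red half level, green half raised), 0.30 rad = on (green half pressed fully down, level). Stays where it is left; turns about the stand's x axis; needs about 4 N on the middle of the green half
- green_half (a point): middle of the top face of the green half, the half on the stand's -y side (right), 33 mm (x) x 28 mm (y); 17 mm from the rocker's axis. Off: about 86 mm above the worktop and sloping; fully pressed: level, 82 mm above the worktop. It lies 43 mm in front of the hinge line (stand's -x side)
- calliper: black and steel digital calliper lying flat, 200 x 78 x 14 mm, a bystander; origin at the centre of its underside
- marker_black: black marker pen lying flat, 136 x 17 x 19 mm, a bystander; origin at the centre of its underside
- loupe: black loupe standing upright, 39 mm across, 38 mm high, a bystander; origin at the centre of its underside

How it is judged (in metres and radians):
On the way, in this order (a step that is already met when the one before it is completed fails the run):
1. the loose ingot lies released, wide face up, crosswise over the middle of the lower two (x of ingot_c in the frame of stack_c between -0.015 and 0.015 m and y of ingot_c in the frame of stack_c between -0.015 and 0.015 m and z of ingot_c in the frame of stack_c between -0.005 and 0.005 m and angle between ingot_c's own z axis and vertical below 0.08 rad and angle between the x axis of ingot_c and the y axis of stack_c, either way round below 0.17 rad and distance of each of lower_1_c, lower_2_c from where it was at the start of the episode below 0.01 m and contact force between the fingers and ingot below 0.3 N and linear speed of ingot below 0.03 m/s), for 0.2 s.
2. the guard is flipped up past its balance (value of joint guard above 1.4 rad), for 0.1 s.
3. the green half of the rocker is pressed fully down (value of joint rocker above 0.24 rad), for 0.05 s.
At the end, for the whole second after the job is handed in: Ingot released, still, wide face up (0.08 rad), along the stand's y within 0.17 rad, centre within 15 mm of stack_c in x and y, 5 mm in z; lower ingots moved under 10 mm; guard stays open beyond 1.5 rad; rocker on (beyond 0.24 rad) (all of step 1 and value of joint guard above 1.5 rad and value of joint rocker above 0.24 rad); the robot touches nothing.
It fails at once if the ingot is dropped from more than about 10 mm (contact force between the fingers and ingot below 0.3 N and linear speed of ingot above 0.5 m/s).
It fails at once if the ingot is slammed onto the others (contact force between ingot and lower_1 above 60 N or contact force between ingot and lower_2 above 60 N).
It fails at once if the calliper, marker or loupe is pushed more than 30 mm (distance of any of calliper, marker_black, loupe from where it was at the start of the episode above 0.03 m).
It also fails if it takes over 58 s, if anything falls off the work surface, if the arm or the gripper's body presses on something with over 40 N, if the wrist force passes 120 N, or if a joint passes its speed limit or range.

## Working session

There is one attempt and no reset: what is moved stays moved. The work goes in short steps, Python scripts to look and compute and a tool call to move; the robot and the scene stay as the last step left them, time stands still between calls to the robot, and variables do not carry over. Pictures are saved under pics/ and viewed, about 8 in all and at most 12, crops included, and the job is handed in when it is done.

Besides the shell and the picture viewer there is one more tool, called after "Request:" in YAML: its name, and indented under it one key for each argument. arm_command: Moves the arm, as the interface text tells. Its arguments: {"type":"object","properties":{"deltas":{"type":"array"},"newtons":{"type":"number"}},"required":["deltas"]}

```bash
mkdir -p pics
cat > h.py <<'E'
import numpy as np, cv2
from scipy.spatial.transform import Rotation as R
from plant import observe, read_camera, finish_job
def snap(n,f):
    c=read_camera(n); cv2.imwrite('pics/'+f,c['img'][:,:,::-1]); np.savez('pics/'+f+'.npz',**c); return c
def load(f): return dict(np.load('pics/'+f+'.npz'))
def back(c,u,v,z):
    T=np.array(c['camera_from_world']); x=(u-c['cx'])/c['fx'];y=(v-c['cy'])/c['fy']
    if c.get('fish'):
        r=np.hypot(x,y); s=np.tan(r)/r if r>1e-9 else 1; x*=s;y*=s
    Rm=T[:3,:3]; o=-Rm.T@T[:3,3]; d=Rm.T@np.array([x,y,1]); return o+d*(z-o[2])/d[2]
def proj(c,p,fish=False):
    T=np.array(c['camera_from_world']); q=T[:3,:3]@np.array(p)+T[:3,3]
    if fish:
        t=np.arctan2(np.hypot(q[0],q[1]),q[2]); a=np.hypot(q[0],q[1]); q=np.array([q[0]/a*t,q[1]/a*t,1])
    return c['cx']+c['fx']*q[0]/q[2], c['cy']+c['fy']*q[1]/q[2]
def rel(p):
    "world target TCP -> tool axes fraction"
    s=observe(); Rt=R.from_rotvec(s['tcp_rot']).as_matrix(); return Rt.T@(np.array(p)-s['ee_pos'])/500
E
python3 - <<'E'
from h import *
s=observe(); print(s); print(R.from_rotvec(s['tcp_rot']).as_matrix().round(3))
for n in('top','side'):
    c=snap(n,n+'0.png'); print(n,c['fx'],c['cx'],c['cy'],np.array(c['camera_from_world']).round(3))
E
```

```text
{'time_s': 0.0, 'joint_pos': array([-1.28109628e+00,  2.21248628e-01,  1.52763655e+00, -1.70286049e-05,
        1.39469379e+00, -1.26087348e-01]), 'joint_velocities': array([-0.00014728,  0.00026131,  0.00054456,  0.00049283,  0.00034658,
        0.00092752]), 'joint_efforts': array([-5.01689919e-05, -4.96890342e+01, -3.89395308e+01, -1.36137332e-04,
        1.11757006e-02,  1.89377585e-05]), 'ee_pos': array([ 252.27942462, -571.20104138,  255.17179327]), 'tcp_rot': array([-3.07201064e+00, -6.48019150e-01,  2.81024313e-04]), 'contact_force': array([-1.13126553,  0.33370471, -0.08193298]), 'ft_torque': array([-0.01234208, -0.04537054, -0.0059556 ]), 'grip_width': 85.73567402401311}
[[ 0.915  0.404 -0.001]
 [ 0.404 -0.915  0.002]
 [ 0.    -0.002 -1.   ]]
top 514.8478598216874 287.3762514864052 211.42186251496065 [[-0.000000e+00 -1.000000e+00 -4.000000e-03  1.764520e+02]
 [-9.920000e-01  1.000000e-03 -1.300000e-01  5.187940e+02]
 [ 1.300000e-01  4.000000e-03 -9.920000e-01  1.280008e+03]
 [ 0.000000e+00  0.000000e+00  0.000000e+00  1.000000e+00]]
side 491.43031350027576 285.1842820746427 206.53727219259528 [[-9.500000e-01  3.120000e-01  4.000000e-03  4.353570e+02]
 [ 2.570000e-01  7.910000e-01 -5.550000e-01 -2.348540e+02]
 [-1.760000e-01 -5.260000e-01 -8.320000e-01  1.328343e+03]
 [ 0.000000e+00  0.000000e+00  0.000000e+00  1.000000e+00]]
```

```bash
ls; ls pics
```

```text
h.py
pics
side0.png
side0.png.npz
top0.png
top0.png.npz
```

View pics/top0.png

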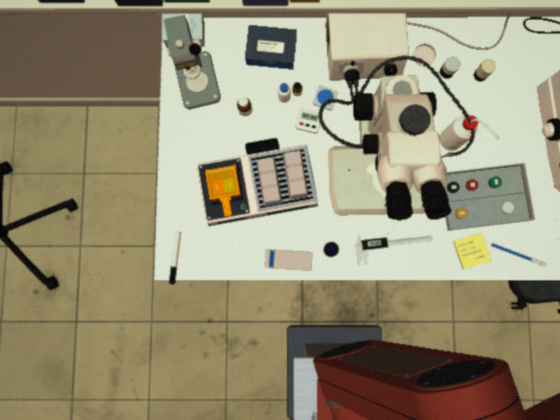

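View pics/side0.png

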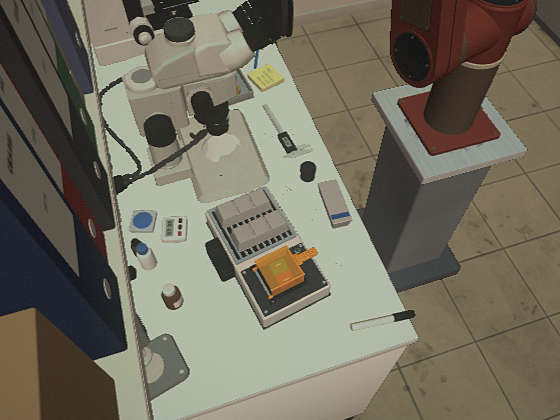

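The top view shows the stand at cols 200–316, rows 147–222, with the guard at (224,187) and the lower pair at (283,178). The loose ingot is at (288,260), stripe at the left end, and the loupe is close by at (331,249). The side view agrees. I'll zoom in to measure corners.

Run:
```python
import cv2
a=cv2.imread('pics/top0.png')[140:280,190:350]
b=cv2.resize(a,None,fx=5,fy=4.2857,interpolation=cv2.INTER_CUBIC) if 0 else cv2.resize(a,None,fx=4.25,fy=4.25,interpolation=cv2.INTER_CUBIC)
for i in range(0,160,10): cv2.line(b,(int(i*4.25),0),(int(i*4.25),4 if i%50 else 12),(0,0,255),1)
for i in range(0,140,10): cv2.line(b,(0,int(i*4.25)),(4 if i%50 else 12,int(i*4.25)),(0,0,255),1)
cv2.imwrite('pics/topz.png',b)
```

```text
(no output)
```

View pics/topz.png

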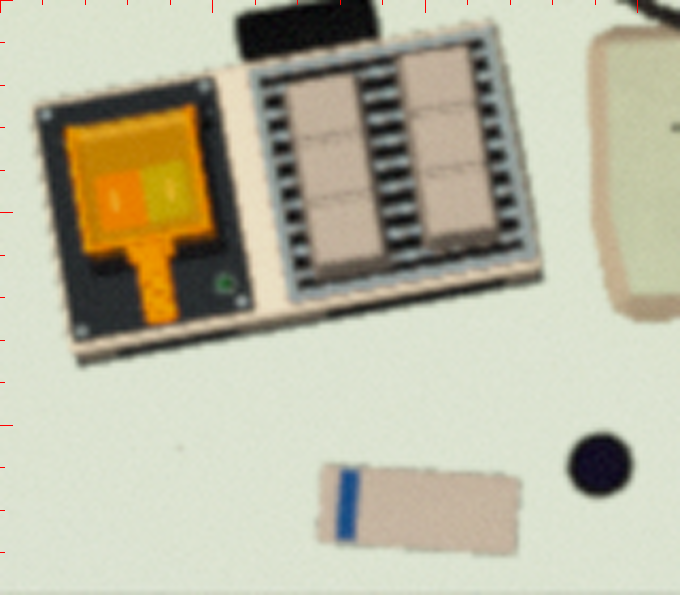

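Run:
```python
from h import *
c=load('top0.png')
def B(pts,z): return np.array([back(c,190+u/4.25,140+v/4.25,z)[:2] for u,v in pts])
def show(n,P):
    print(n,'ctr',P.mean(0).round(1),'sides',np.linalg.norm(P-np.roll(P,-1,0),axis=1).round(1),'ang',[round(float(np.degrees(np.arctan2(*(P[(i+1)%4]-P[i])[::-1]))),1) for i in range(4)])
for n,p,z in [('ingot',[(323,463),(521,477),(517,555),(318,541)],32),('stand',[(35,105),(492,22),(542,268),(78,350)],62),
 ('l1',[(287,83),(355,75),(384,258),(314,268)],94),('l2',[(400,53),(470,44),(495,232),(426,242)],94),
 ('guard',[(65,127),(195,105),(213,232),(85,255)],108)]: show(n,B(p,z))
print('tab end',B([(162,322)],104),'loupe',B([(600,465)],38),'tabroot',B([(150,243)],104))
```

```text
ingot ctr [396.1 172.8] sides [118.2  46.2 118.3  46.3] ang [-94.1, 176.7, 86.0, -3.4]
stand ctr [585.9 251.2] sides [276.8 151.4 276.7 149.4] ang [-79.5, -169.1, 100.1, 11.0]
l1 ctr [588.6 221.6] sides [ 39.8 108.9  40.6 109.8] ang [-83.2, -171.0, 98.2, 8.5]
l2 ctr [605.2 156.4] sides [ 41.1 111.7  40.1 112.3] ang [-82.6, -172.8, 98.3, 7.7]
guard ctr [580.8 332.6] sides [75.4 74.6 73.8 75.3] ang [-80.2, -171.4, 100.3, 9.9]
tab end [[499.26469388 318.99925966]] loupe [[421.7491371   65.86087386]] tabroot [[544.69114067 326.52168371]]
```

Request:
arm_command:
  deltas:
    - [[0,0,-0.15],[0.11,-0.16,0.01],1]
    - [[0,0,-0.3],[0.22,-0.31,0.02],1]
    - [[0,0,-0.45],[0.33,-0.47,0.03],1]
    - [[0,0,-0.69],[0.45,-0.635,0.05],1]
    - [[0,0,-0.69],[0.45,-0.635,0.05],1]
    - [[0,0,-0.69],[0.45,-0.635,0.05],1]
    - [[0,0,-0.69],[0.45,-0.635,0.05],1]
    - [[0,0,-0.69],[0.45,-0.635,0.05],1]
    - [[0,0,-0.69],[0.45,-0.635,0.05],1]
    - [[0,0,-0.69],[0.45,-0.635,0.05],1]
  newtons: 60

```text
time_s: 1.35
ee_pos: [329.7, -191.1, 231.0]
tcp_rot: [-2.788, -1.444, -0.0]
contact_force: [0.1, -0.2, -0.7]
grip_width: 85.4
```

```bash
cat >> h.py <<'E'
def plan(p,yaw_y):
    "rows for TCP p with tool y at world angle yaw_y (deg), tool down"
    s=observe(); Rt=R.from_rotvec(s['tcp_rot']); a=np.radians(yaw_y)
    y=np.array([np.cos(a),np.sin(a),0]); z=np.array([0,0,-1.]); G=R.from_matrix(np.c_[np.cross(y,z),y,z])
    print('t',round(s['time_s'],2),'pos',s['ee_pos'].round(1),'F',s['contact_force'].round(1),'grip',round(s['grip_width'],1),'j',s['joint_pos'].round(2))
    print('turn',((Rt.inv()*G).as_rotvec()/(np.pi/4)).round(3),'shift',rel(p).round(4))
E
python3 -c "
from h import *
plan([396,173,180],-3.8)"
```

```text
t 1.35 pos [ 329.7 -191.1  231. ] F [ 0.1 -0.2 -0.7] grip 85.4 j [-0.73 -0.39  2.14  0.    1.39 -0.12]
turn [-0.002 -0.002 -0.699] shift [ 0.6713 -0.3118  0.103 ]
```

Request:
arm_command:
  deltas:
    - [[0,0,-0.15],[0.11,-0.05,0.01],1]
    - [[0,0,-0.3],[0.22,-0.1,0.03],1]
    - [[0,0,-0.45],[0.33,-0.15,0.05],1]
    - [[0,0,-0.7],[0.44,-0.2,0.07],1]
    - [[0,0,-0.7],[0.55,-0.25,0.08],1]
    - [[0,0,-0.7],[0.67,-0.312,0.103],1]
    - [[0,0,-0.7],[0.67,-0.312,0.103],1]
    - [[0,0,-0.7],[0.67,-0.312,0.103],1]
    - [[0,0,-0.7],[0.67,-0.312,0.103],1]

```text
time_s: 2.48
ee_pos: [396.0, 171.1, 180.1]
tcp_rot: [-2.294, -2.144, -0.0]
contact_force: [-0.1, 0.0, -0.2]
grip_width: 85.4
```

```bash
python3 -c "
from h import *
plan([396,173,36],-3.8)
c=snap('wrist','w1.png'); print(c['fx'],c['cx'],c['cy'],np.array(c['camera_from_world']).round(2))
for p in ([396,173,32],[588.6,221.6,94],[605,156,94]): print(proj(c,p,True))"
```

```text
t 2.48 pos [396.  171.1 180.1] F [-0.1  0.  -0.2] grip 85.4 j [ 0.22 -0.19  2.09  0.    1.24  0.29]
turn [-0.001 -0.001 -0.002] shift [ 0.0035 -0.      0.2882]
325.19226210127806 283.925317260346 209.54632140449928 [[ 1.0000e+00 -7.0000e-02 -0.0000e+00 -3.8241e+02]
 [-6.0000e-02 -9.5000e-01  3.0000e-01  1.7327e+02]
 [-2.0000e-02 -3.0000e-01 -9.5000e-01  3.6727e+02]
 [ 0.0000e+00  0.0000e+00  0.0000e+00  1.0000e+00]]
(np.float64(285.02317493410646), np.float64(200.95618749421408))
(np.float64(529.0459398887508), np.float64(148.31143679605037))
(np.float64(533.3675155522342), np.float64(226.12484208338233))
```

View pics/w1.png

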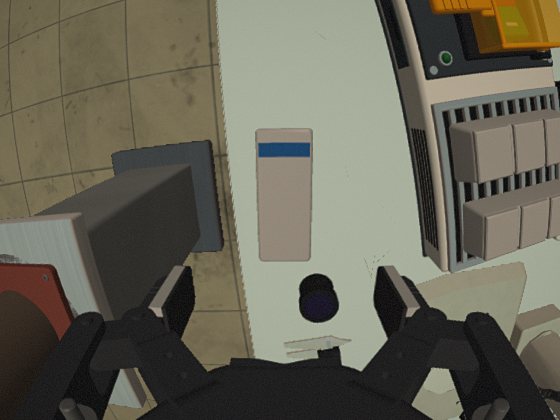

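The wrist view shows the ingot's wide face with corners at about (257,129), (312,129), (311,261) and (260,259). It is centred at (285,195), close to the predicted (285,201).

```bash
python3 -c "
from h import *
c=load('w1.png');c['fish']=1
P=np.array([back(c,u,v,32)[:2] for u,v in [(257,129),(312,129),(311,261),(260,259)]])
print(P.round(1),P.mean(0)); m=(P[0]+P[1]-P[2]-P[3])/2;print(np.degrees(np.arctan2(m[1],m[0])),np.linalg.norm(m),np.linalg.norm(P[0]-P[1]))
Q=np.array([back(c,u,v,94)[:2] for u,v in [(465,125),(463,180),(471,201),(478,257)]]);print(Q.round(1))"
```

```text
[[377.4 235.4]
 [422.  232.4]
 [415.9 114.6]
 [369.6 119.8]] [396.20901362 175.55983673]
86.60882311242337 116.85636826369068 44.729998561309685
[[524.8 237.4]
 [524.8 198.2]
 [533.5 182.1]
 [547.5 134.9]]
```

Request:
arm_command:
  deltas:
    - [[0,0,0],[0.0065,0,0.09],1]
    - [[0,0,0],[0.0065,0,0.18],1]
    - [[0,0,0],[0.0065,0,0.25],1]
    - [[0,0,0],[0.0065,0,0.289],1]
    - [[0,0,0],[0.0065,0,0.289],1]
    - [[0,0,0],[0.0065,0,0.289],0]
    - [[0,0,0],[0.0065,0,0.289],0]
    - [[0,0,0],[0.0065,0,0.289],0]
    - [[0,0,0],[0.0065,0,0.289],0]
    - [[0,0,0],[0.0065,0,0.289],0]
    - [[0,0,0],[0.0065,0,0.289],0]
  newtons: 60

```text
time_s: 3.9
ee_pos: [397.5, 174.6, 37.3]
tcp_rot: [2.295, 2.145, 0.004]
contact_force: [-0.4, -1.7, 6.5]
grip_width: 45.3
```

```bash
python3 -c "
from h import *
plan([396,174,150],-3.7)"
```

```text
t 3.9 pos [397.5 174.6  37.3] F [-0.4 -1.7  6.5] grip 45.3 j [0.23 0.06 2.17 0.   0.91 0.3 ]
turn [ 0.003 -0.002 -0.004] shift [-0.0011 -0.0024 -0.2254]
```

Request:
arm_command:
  deltas:
    - [[0,0,0],[0,0,-0.02],0]
    - [[0,0,0],[0,0,-0.06],0]
    - [[0,0,0],[0,0,-0.12],0]
    - [[0,0,0],[0,0,-0.2],0]
    - [[0,0,0],[0,0,-0.26],0]
    - [[0,0,0],[0,0,-0.26],0]
    - [[0,0,0],[0,0,-0.26],0]

```text
time_s: 4.78
ee_pos: [396.2, 174.2, 166.1]
tcp_rot: [-2.295, -2.145, -0.002]
contact_force: [-0.5, 0.4, -5.0]
grip_width: 45.5
```

```bash
python3 -c "
from h import *
plan([597,189,190],10.2)
c=snap('wrist','w2.png');s=snap('side','s2.png')
a=s['img'][130:340,200:440][:,:,::-1]
a=cv2.resize(a,None,fx=2,fy=2,interpolation=cv2.INTER_CUBIC); w=c['img'][:,100:400,::-1]
cv2.imwrite('pics/ws2.png',np.hstack([w,a])); print(w.shape,a.shape)"
```

```text
t 4.78 pos [396.2 174.2 166.1] F [-0.5  0.4 -5. ] grip 45.5 j [ 0.23 -0.17  2.1   0.    1.21  0.3 ]
turn [ 0.001 -0.001 -0.313] shift [ 0.0567  0.3986 -0.0475]
(420, 300, 3) (420, 480, 3)
```

View pics/ws2.png

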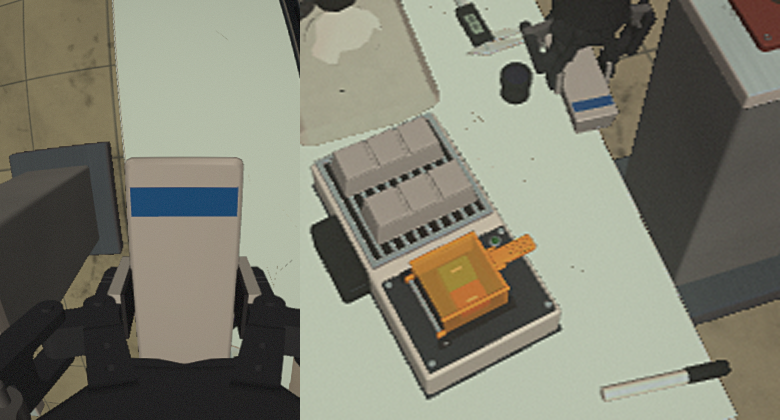

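The ingot is held, with the wide face up, and the wrist force change matches about 0.5 kg. Its far edge is at row ~158 (cols 227–343) and the stripe spans rows 187–216. I'll check its tilt.

```bash
python3 -c "
from h import *
from scipy.optimize import least_squares
c=load('w2.png'); s=observe(); Rt=R.from_rotvec(s['tcp_rot']).as_matrix(); p=s['ee_pos']
# tool coords: ingot top face far corners at x=+60; stripe
def pt(x,y,dz,th,x0): 
    q=np.array([x0+x*np.cos(th), y, dz+x*np.sin(th)]); return proj(c,p+Rt@q,True)
for dz in (0,5,10):
  for th in (0,.05,-.05): print(dz,th,[tuple(np.round(pt(x,y,dz,th,0),1)) for x,y in ((60,24),(60,-24))])
f=lambda v:np.r_[pt(60,24,*v),pt(60,-24,*v)]-np.r_[343,158,227,158]
print(least_squares(lambda v:f([v[0],v[1],0]),[5,0]).x)
"
```

```text
0 0 [(np.float64(349.6), np.float64(160.1)), (np.float64(220.8), np.float64(160.1))]
0 0.05 [(np.float64(348.0), np.float64(159.1)), (np.float64(222.2), np.float64(159.1))]
0 -0.05 [(np.float64(351.2), np.float64(161.6)), (np.float64(219.2), np.float64(161.6))]
5 0 [(np.float64(347.0), np.float64(158.1)), (np.float64(223.2), np.float64(158.1))]
5 0.05 [(np.float64(345.6), np.float64(157.2)), (np.float64(224.5), np.float64(157.2))]
5 -0.05 [(np.float64(348.5), np.float64(159.5)), (np.float64(221.7), np.float64(159.5))]
10 0 [(np.float64(344.7), np.float64(156.3)), (np.float64(225.4), np.float64(156.3))]
10 0.05 [(np.float64(343.3), np.float64(155.4)), (np.float64(226.7), np.float64(155.4))]
10 -0.05 [(np.float64(346.1), np.float64(157.6)), (np.float64(224.1), np.float64(157.6))]
[1.48516903 0.20317712]
```

```bash
python3 -c "
from h import *
s=load('s2.png')['img'][180:330,200:340,::-1]; w=load('w1.png')['img'][0:280,380:560,::-1]
a=np.full((560,780,3),255,np.uint8); a[:450,:420]=cv2.resize(s,(420,450),interpolation=cv2.INTER_CUBIC); a[:,420:]=cv2.resize(w,(360,560),interpolation=cv2.INTER_CUBIC)
cv2.imwrite('pics/z2.png',a)"
```

```text
(no output)
```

View pics/z2.png

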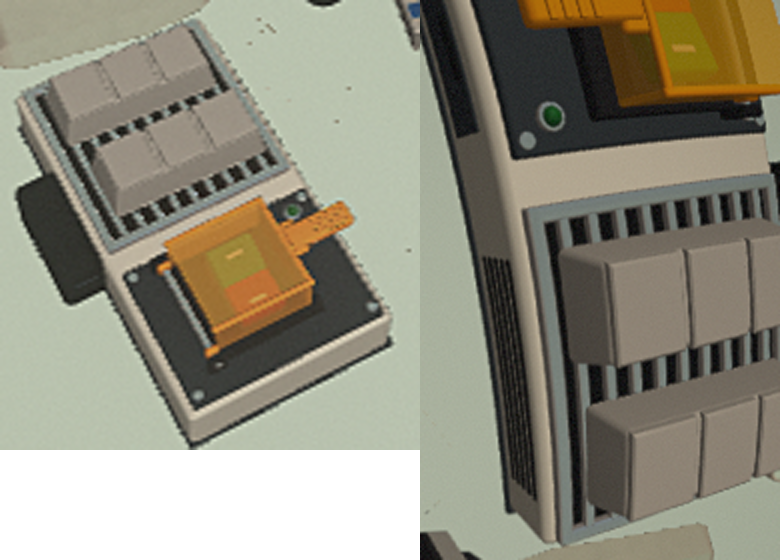

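```bash
python3 -c "
from h import *
c=load('w1.png');c['fish']=1
B=lambda c,l,z:np.array([back(c,u,v,z)[:2] for u,v in l])
print('L1,L2 near top corners w',B(c,[(474,131),(476,182.5),(486,216),(485,260)],94).round(1).tolist())
print('grating near corners w',B(c,[(433.5,105),(451.5,270)],62).round(1).tolist())
s=load('s2.png'); f=lambda l:[(200+u/3,180+v/3) for u,v in l]
P=B(s,f([(18,97),(200,18),(390,310),(188,410)]),62);print('stand side',P.round(1),P.mean(0))
P=B(s,f([(18+7,97),(200,22),(293,167),(107,250)]),62);print('grating side',P.round(1),P.mean(0))
t=load('top0.png'); f=lambda l:[(190+u/4.25,140+v/4.25) for u,v in l]
P=B(t,f([(250,70),(492,22),(538,255),(292,300)]),62);print('grating top',P.round(1),P.mean(0))
P=B(t,f([(287,83),(355,75),(384,258),(314,268),(400,53),(470,44),(495,232),(426,242)]),94);print('lower top',P.round(1).tolist())
"
```

```text
L1,L2 near top corners w [[532.7, 233.4], [536.6, 196.0], [549.5, 169.3], [555.5, 131.1]]
grating near corners w [[515.2, 250.8], [542.8, 107.3]]
stand side [[686.4 133.1]
 [537.9 105.7]
 [487.3 377.6]
 [636.8 402.8]] [587.1108652  254.83566218]
grating side [[681.5 134.7]
 [539.  109.4]
 [513.2 252.2]
 [656.7 275. ]] [597.59350563 192.82322909]
grating top [[655.7 273.8]
 [684.9 129.4]
 [544.  102.9]
 [517.4 247.8]] [600.51063731 188.46343827]
lower top [[640.3, 249.6], [645.0, 210.1], [537.4, 193.1], [531.7, 233.3], [658.0, 184.0], [663.3, 143.3], [552.5, 129.3], [546.7, 169.0]]
```

Request:
arm_command:
  deltas:
    - [[0,0,-0.08],[0.015,0.08,-0.0475],0]
    - [[0,0,-0.16],[0.03,0.17,-0.0475],0]
    - [[0,0,-0.24],[0.045,0.26,-0.0475],0]
    - [[0,0,-0.313],[0.0585,0.34,-0.0475],0]
    - [[0,0,-0.313],[0.0585,0.4,-0.0475],0]
    - [[0,0,-0.313],[0.0585,0.4,-0.0475],0]
    - [[0,0,-0.313],[0.0585,0.4,-0.0475],0]
    - [[0,0,-0.313],[0.0585,0.4,-0.0475],0]

```text
time_s: 5.88
ee_pos: [596.1, 189.8, 188.1]
tcp_rot: [-2.013, -2.408, 0.002]
contact_force: [-0.5, 0.3, -3.3]
grip_width: 45.2
```

```bash
python3 -c "
from h import *
plan([598,190,134],10.2)
c=snap('top','t3.png');s=snap('side','s3.png')
a=cv2.resize(c['img'][130:250,190:340,::-1],None,fx=3.3,fy=3.3,interpolation=cv2.INTER_CUBIC)[:396,:390]
b=cv2.resize(s['img'][140:320,190:320,::-1],None,fx=3,fy=3,interpolation=cv2.INTER_CUBIC)[:396]
cv2.imwrite('pics/z3.png',np.hstack([a,b]))"
```

```text
t 5.88 pos [596.1 189.8 188.1] F [-0.5  0.3 -3.3] grip 45.2 j [0.18 0.28 1.59 0.   1.28 0.  ]
turn [-0.004 -0.001  0.   ] shift [-0.0004  0.004   0.1083]
```

View pics/z3.png

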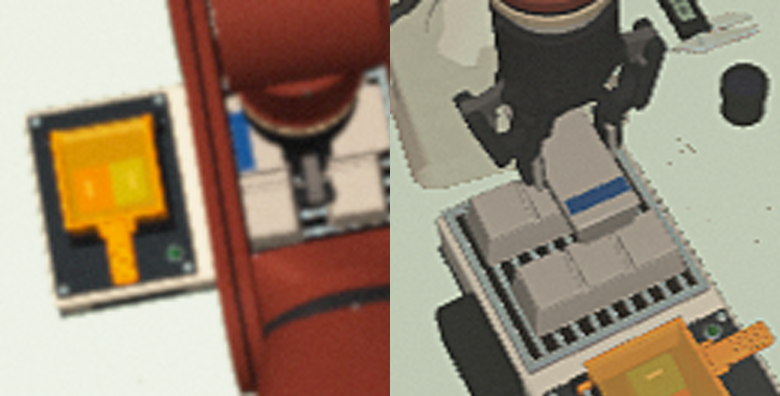

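The ingot is over the pair, crosswise and level. I'll lower it gently.

Request:
arm_command:
  deltas:
    - [[0,0,0],[0,0.003,0.03],0]
    - [[0,0,0],[0,0.004,0.06],0]
    - [[0,0,0],[0,0.004,0.08],0]
    - [[0,0,0],[0,0.004,0.095],0]
    - [[0,0,0],[0,0.004,0.102],0]
    - [[0,0,0],[0,0.004,0.106],0]
    - [[0,0,0],[0,0.004,0.106],0]

```text
time_s: 6.85
ee_pos: [598.7, 190.3, 136.2]
tcp_rot: [-2.014, -2.409, 0.0]
contact_force: [0.3, 0.2, -4.5]
grip_width: 45.1
```

Request:
arm_command:
  deltas:
    - [[0,0,0],[0,0,0.001],0]
    - [[0,0,0],[0,0,0.002],0]
    - [[0,0,0],[0,0,0.003],0]
    - [[0,0,0],[0,0,0.003],0]

```text
time_s: 7.35
ee_pos: [598.7, 190.3, 134.6]
tcp_rot: [-2.014, -2.409, 0.0]
contact_force: [-0.4, 0.1, -4.1]
grip_width: 45.5
```

Request:
arm_command:
  deltas:
    - [[0,0,0],[0,0,0.001],0]
    - [[0,0,0],[0,0,0.002],0]
    - [[0,0,0],[0,0,0.003],0]
    - [[0,0,0],[0,0,0.003],0]

```text
time_s: 7.85
ee_pos: [598.6, 190.3, 133.0]
tcp_rot: [-2.014, -2.409, 0.0]
contact_force: [-0.2, 0.4, -4.7]
grip_width: 45.1
```

Request:
arm_command:
  deltas:
    - [[0,0,0],[0,0,0.001],0]
    - [[0,0,0],[0,0,0.002],0]
    - [[0,0,0],[0,0,0.003],0]
    - [[0,0,0],[0,0,0.003],0]

```text
time_s: 8.35
ee_pos: [598.6, 190.3, 131.5]
tcp_rot: [-2.014, -2.409, 0.0]
contact_force: [-0.2, -0.3, -4.2]
grip_width: 45.2
```

Request:
arm_command:
  deltas:
    - [[0,0,0],[0,0,0.001],0]
    - [[0,0,0],[0,0,0.002],0]
    - [[0,0,0],[0,0,0.002],0]

```text
time_s: 8.72
ee_pos: [598.8, 190.3, 131.4]
tcp_rot: [-2.014, -2.41, -0.0]
contact_force: [-5.2, -0.2, 4.9]
grip_width: 44.9
```

Request:
arm_command:
  deltas:
    - [[0,0,0],[0,0,0.001],0]
    - [[0,0,0],[0,0,0.002],0]
    - [[0,0,0],[0,0,0.002],0]

```text
time_s: 9.1
ee_pos: [598.9, 190.4, 131.4]
tcp_rot: [-2.014, -2.41, -0.001]
contact_force: [-5.3, -1.4, 7.6]
grip_width: 45.0
```

Request:
arm_command:
  deltas:
    - [[0,0,0],[0,0,0],0.5]
    - [[0,0,0],[0,0,0],0.54]
    - [[0,0,0],[0,0,0],0.6]
    - [[0,0,0],[0,0,0],0.75]
    - [[0,0,0],[0,0,0],0.8]
    - [[0,0,0],[0,0,0],0.8]

```text
time_s: 9.85
ee_pos: [599.0, 190.4, 131.4]
tcp_rot: [-2.014, -2.41, -0.001]
contact_force: [0.7, -0.3, 0.1]
grip_width: 68.5
```

Request:
arm_command:
  deltas:
    - [[0,0,0],[0,0,-0.02],0.8]
    - [[0,0,0],[0,0,-0.06],0.8]
    - [[0,0,0],[0,0,-0.14],0.8]
    - [[0,0,0],[0,0,-0.22],0.8]
    - [[0,0,0],[0,0,-0.26],0.8]
    - [[0,0,0],[0,0,-0.26],0.8]

```text
time_s: 10.6
ee_pos: [600.1, 190.5, 264.0]
tcp_rot: [2.013, 2.409, 0.006]
contact_force: [0.1, 0.2, 0.2]
grip_width: 68.4
```

```bash
python3 -c "
from h import *
plan([598,190,134],10.2)
c=snap('wrist','w4.png');s=snap('side','s4.png')
b=cv2.resize(s['img'][150:320,190:320,::-1],None,fx=2,fy=2,interpolation=cv2.INTER_CUBIC)
w=c['img'][:,:,::-1][:400,:520].copy(); w=np.hstack([w,np.zeros((400,260,3),np.uint8)]); w[:340,520:]=b
cv2.imwrite('pics/z4.png',w)
# predicted corners if at nominal
a=np.radians(100.2)
for x,y in((60,24),(60,-24),(-60,24),(-60,-24)): print(np.round(proj(c,[598+x*np.cos(a)-y*np.sin(a),190+x*np.sin(a)+y*np.cos(a),126],True),1))"
```

```text
t 10.6 pos [600.1 190.5 264. ] F [0.1 0.2 0.2] grip 68.4 j [0.18 0.22 1.51 0.   1.41 0.  ]
turn [ 0.006 -0.001  0.001] shift [-0.0004 -0.0055  0.26  ]
[250.7 133.8]
[311.9 133.7]
[254.6 271.3]
[308.5 271.3]
```

View pics/z4.png

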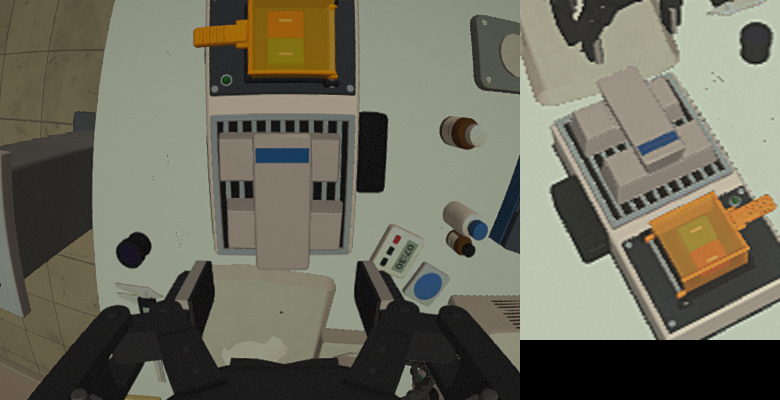

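The ingot rests squarely crosswise: corners at (252,133), (312,133), (310,269) and (258,269), within 4 px of those predicted. The lower pair looks unmoved. Next is the guard, turning the tool 90° on the way.

```bash
python3 -c "
from h import *
plan([555,260,230],55.2)
c=load('top0.png'); B=lambda u,v,z: back(c,190+u/4.25,140+v/4.25,z)[:2].round(1)
print('green',B(167,190,85),'mid',B(147,195,85),'tab',B(160,300,104),B(152,270,104))"
```

```text
t 10.7 pos [598.4 190.1 260.1] F [-0.5 -0.9 -0.8] grip 68.4 j [0.18 0.23 1.51 0.   1.4  0.  ]
turn [-0.002 -0.002 -0.999] shift [ 0.1529 -0.0606  0.0605]
green [578.9 319.5] mid [576.  331.1] tab [511.9 320.3] [529.1 325.1]
```

Request:
arm_command:
  deltas:
    - [[0,0,-0.2],[0.03,-0.012,0.0],0.65]
    - [[0,0,-0.4],[0.06,-0.024,0.02],0.65]
    - [[0,0,-0.6],[0.09,-0.036,0.04],0.65]
    - [[0,0,-0.8],[0.12,-0.048,0.06],0.65]
    - [[0,0,-0.999],[0.153,-0.06,0.06],0.65]
    - [[0,0,-0.999],[0.153,-0.06,0.06],0.65]
    - [[0,0,-0.999],[0.153,-0.06,0.06],0.65]

```text
time_s: 11.58
ee_pos: [555.1, 259.5, 229.1]
tcp_rot: [-0.943, -2.993, 0.002]
contact_force: [-0.2, -0.1, 0.7]
grip_width: 55.8
```

```bash
python3 -c "
from h import *
plan([520,322.5,190],100.2)"
```

```text
t 11.57 pos [555.1 259.5 229.1] F [-0.2 -0.1  0.7] grip 55.8 j [ 0.31  0.21  1.59  0.    1.35 -0.65]
turn [-1.000e-03 -4.000e-03 -1.004e+00] shift [0.1295 0.0631 0.0784]
```

Request:
arm_command:
  deltas:
    - [[0,0,-0.2],[0.03,0.012,0.02],0.65]
    - [[0,0,-0.4],[0.06,0.024,0.04],0.65]
    - [[0,0,-0.6],[0.09,0.036,0.06],0.65]
    - [[0,0,-0.8],[0.13,0.063,0.078],0.65]
    - [[0,0,-1],[0.13,0.063,0.078],0.65]
    - [[0,0,-1],[0.13,0.063,0.078],0.65]
    - [[0,0,-1],[0.13,0.063,0.078],0.65]

```text
time_s: 12.45
ee_pos: [520.2, 322.0, 190.3]
tcp_rot: [0.266, -3.127, 0.0]
contact_force: [-0.5, -0.4, 0.7]
grip_width: 55.4
```

```bash
python3 -c "
from h import *
plan([520,322.5,110],100.2)
c=snap('wrist','w5.png');cv2.imwrite('pics/w5v.png',c['img'][:,:,::-1])
print(proj(c,[520,322.5,109],True),proj(c,[499,319,109],True),proj(c,[545,327,109],True))"
```

```text
t 12.45 pos [520.2 322.  190.3] F [-0.5 -0.4  0.7] grip 55.4 j [ 0.43  0.24  1.63  0.    1.28 -1.32]
turn [ 0.    -0.004 -0.01 ] shift [-0.0002  0.001   0.1606]
(np.float64(282.71018152862496), np.float64(231.07070249643294)) (np.float64(282.8297418609228), np.float64(199.82781210123918)) (np.float64(283.0657877673319), np.float64(265.5168683325098))
```

View pics/w5.png

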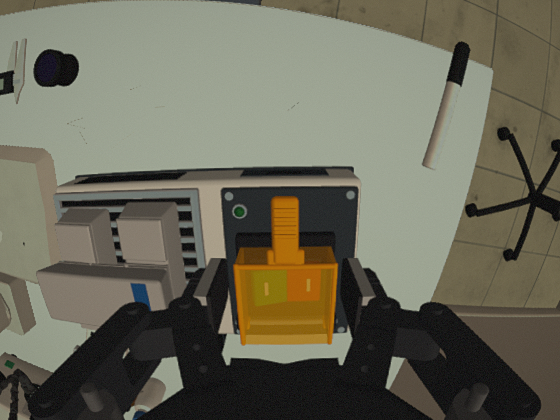

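The tab is centred at col ~285.5, with its tip at row 197 and root near row 262. The prediction was col 283, rows 200–265, so it sits about 2 mm further towards +y. I'll descend and pinch.

Request:
arm_command:
  deltas:
    - [[0,0,0],[0,0.004,0.06],0.65]
    - [[0,0,0],[0,0.004,0.11],0.65]
    - [[0,0,0],[0,0.004,0.15],0.65]
    - [[0,0,0],[0,0.004,0.161],0.65]
    - [[0,0,0],[0,0.004,0.161],0.65]
    - [[0,0,0],[0,0.004,0.161],0.1]
    - [[0,0,0],[0,0.004,0.161],0.1]
    - [[0,0,0],[0,0.004,0.161],0.1]
    - [[0,0,0],[0,0.004,0.161],0.1]
    - [[0,0,0],[0,0.004,0.161],0.1]
  newtons: 20

```text
time_s: 13.75
ee_pos: [520.5, 322.9, 111.1]
tcp_rot: [0.268, -3.128, 0.003]
contact_force: [0.5, -6.9, 4.5]
grip_width: 17.7
```

Run:
```python
from h import *
plan([520,322.5,110],100.2)
# arc in stand axes -> tool axes: tool x = -standX, tool z=-Z
r=np.hypot(100,30);a0=np.arctan2(30,100)
for th in np.arange(.1,1.66,.1):
    a=a0+th; dx=100-r*np.cos(a); dz=r*np.sin(a)-30; print(round(th,1),round(-dx/500,3),round(-dz/500,3))
```

```text
t 13.75 pos [520.5 322.9 111.1] F [ 0.5 -6.9  4.5] grip 17.7 j [ 0.43  0.33  1.68 -0.    1.13 -1.31]
turn [-0.003 -0.002 -0.009] shift [ 0.0011 -0.0006  0.0022]
0.1 -0.007 -0.02
0.2 -0.016 -0.039
0.3 -0.027 -0.056
0.4 -0.039 -0.073
0.5 -0.053 -0.089
0.6 -0.069 -0.102
0.7 -0.086 -0.115
0.8 -0.104 -0.125
0.9 -0.123 -0.134
1.0 -0.142 -0.141
1.1 -0.163 -0.145
1.2 -0.183 -0.148
1.3 -0.204 -0.149
1.4 -0.225 -0.147
1.5 -0.246 -0.144
1.6 -0.266 -0.138
```

Request:
arm_command:
  deltas:
    - [[0,0,0],[-0.007,0,-0.02],0.1]
    - [[0,0,0],[-0.016,0,-0.039],0.1]
    - [[0,0,0],[-0.027,0,-0.056],0.1]
    - [[0,0,0],[-0.039,0,-0.073],0.1]
    - [[0,0,0],[-0.053,0,-0.089],0.1]
    - [[0,0,0],[-0.069,0,-0.102],0.1]
    - [[0,0,0],[-0.086,0,-0.115],0.1]
    - [[0,0,0],[-0.104,0,-0.125],0.1]
    - [[0,0,0],[-0.104,0,-0.125],0.1]

```text
time_s: 14.88
ee_pos: [572.8, 332.3, 174.2]
tcp_rot: [0.268, -3.13, 0.002]
contact_force: [-0.5, -0.4, 0.7]
grip_width: 18.1
```

Run:
```python
from h import *
plan([520,322.5,110],100.2)
c=snap('wrist','w6.png');s=snap('side','s6.png')
w=cv2.resize(c['img'][100:400,100:460,::-1],None,fx=1.1,fy=1.1); b=cv2.resize(s['img'][160:320,200:340,::-1],None,fx=2.5,fy=2.5,interpolation=cv2.INTER_CUBIC)
o=np.zeros((400,w.shape[1]+b.shape[1],3),np.uint8); o[:w.shape[0],:w.shape[1]]=w;o[:b.shape[0],w.shape[1]:]=b
cv2.imwrite('pics/z6.png',o)
```

```text
t 14.88 pos [572.8 332.3 174.2] F [-0.5 -0.4  0.7] grip 18.1 j [ 0.41  0.37  1.5  -0.    1.27 -1.33]
turn [-0.002 -0.001 -0.009] shift [ 0.1073 -0.0012  0.1284]
```

View pics/z6.png

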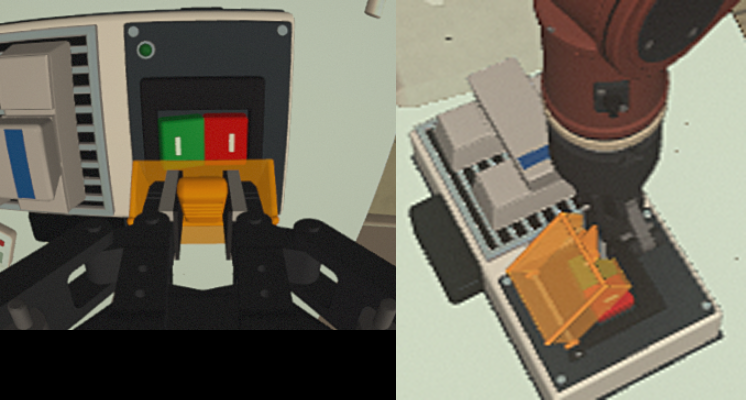

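The guard follows: it is half up and pinched, with green on the left and red on the right now visible. I'll continue to ~1.6 rad and then release.

Request:
arm_command:
  deltas:
    - [[0,0,0],[-0.019,0,-0.009],0.1]
    - [[0,0,0],[-0.038,0,-0.016],0.1]
    - [[0,0,0],[-0.059,0,-0.02],0.1]
    - [[0,0,0],[-0.079,0,-0.023],0.1]
    - [[0,0,0],[-0.1,0,-0.024],0.1]
    - [[0,0,0],[-0.121,0,-0.022],0.1]
    - [[0,0,0],[-0.142,0,-0.019],0.1]
    - [[0,0,0],[-0.162,0,-0.013],0.1]
    - [[0,0,0],[-0.162,0,-0.013],0.1]

```text
time_s: 16.1
ee_pos: [653.6, 346.9, 180.7]
tcp_rot: [-0.268, 3.128, -0.0]
contact_force: [-1.5, 4.6, -2.6]
grip_width: 17.3
```

Request:
arm_command:
  deltas:
    - [[0,0,0],[0,0,0],0.4]
    - [[0,0,0],[0,0,0],0.5]
    - [[0,0,0],[0,0,0],0.5]
    - [[0,0,0],[0,0,0],0.5]
    - [[0,0,0],[0,0,0],0.5]

```text
time_s: 16.73
ee_pos: [653.6, 346.8, 180.8]
tcp_rot: [-0.268, 3.128, -0.0]
contact_force: [0.1, -0.9, 0.8]
grip_width: 42.7
```

Request:
arm_command:
  deltas:
    - [[0,0,0],[0,0,-0.05],0.5]
    - [[0,0,0],[0,0,-0.1],0.5]
    - [[0,0,0],[0,0,-0.15],0.5]
    - [[0,0,0],[0,0,-0.15],0.5]

```text
time_s: 17.23
ee_pos: [654.8, 347.3, 259.1]
tcp_rot: [-0.268, 3.123, 0.002]
contact_force: [-1.0, -1.5, 0.2]
grip_width: 42.8
```

Run:
```python
from h import *
plan([578,318,200],100.2)
c=snap('side','s7.png'); cv2.imwrite('pics/z7.png',cv2.resize(c['img'][120:330,180:380,::-1],None,fx=2.8,fy=2.8,interpolation=cv2.INTER_CUBIC))
snap('wrist','w7.png')
```

```text
t 17.23 pos [654.8 347.3 259.1] F [-1.  -1.5  0.2] grip 42.8 j [ 0.38  0.49  1.18 -0.    1.47 -1.36]
turn [ 0.001  0.01  -0.009] shift [ 0.1622 -0.0318  0.1169]
```

View pics/z7.png

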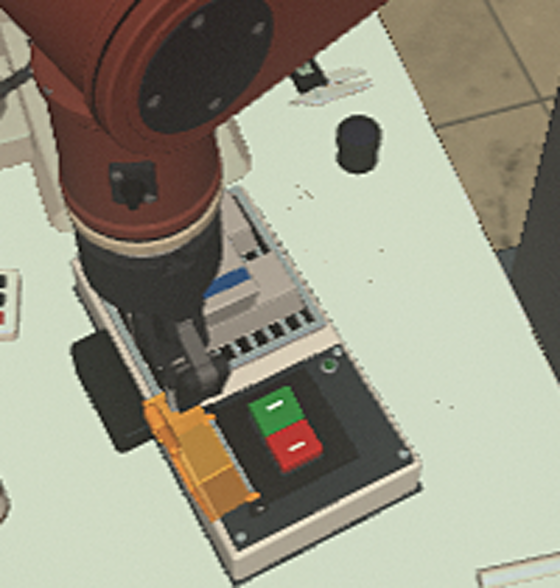

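The guard stands open against its stop. The rocker is clear, with the green half at zoom (277,410). I'll locate green from both cameras.

Run:
```python
from h import *
s=load('s7.png'); print('side',back(s,180+277/2.8,120+410/2.8,86), 'axis',back(s,180+288/2.8,120+430/2.8,84))
w=load('w6.png'); w['fish']=1; print('wrist',back(w,100+182/1.1,100+137/1.1,86),'axis',back(w,100+204/1.1,100+137/1.1,84))
# colour blob in side
hsv=cv2.cvtColor(s['img'],cv2.COLOR_RGB2HSV); m=cv2.inRange(hsv,(50,150,60),(75,255,255)); m[:, :255]=0; m[:240]=0;m[300:]=0
v,u=np.nonzero(m); print(len(u),u.mean(),v.mean(),back(s,u.mean(),v.mean(),86))
plan([579.5,316.5,180],100.2)
```

```text
side [577.32400675 321.10734833  86.        ] axis [574.41647547 337.64132635  84.        ]
wrist [572.84571789 320.80027542  86.        ] axis [571.25171718 334.24421276  84.        ]
35 279.51428571428573 268.57142857142856 [577.66520287 326.00946169  86.        ]
t 17.32 pos [653.4 346.7 255.2] F [ 0.5 -0.5 -0.9] grip 43.0 j [ 0.38  0.5   1.18 -0.    1.46 -1.36]
turn [-0.     0.002 -0.009] shift [ 0.1561 -0.0343  0.1501]
```

Request:
arm_command:
  deltas:
    - [[0,0,0],[0.05,-0.01,0],0.3]
    - [[0,0,0],[0.11,-0.02,0],0.1]
    - [[0,0,0],[0.164,-0.033,0.02],0]
    - [[0,0,0],[0.164,-0.033,0.08],0]
    - [[0,0,0],[0.164,-0.033,0.16],0]
    - [[0,0,0],[0.164,-0.033,0.23],0]
    - [[0,0,0],[0.164,-0.033,0.265],0]
    - [[0,0,0],[0.164,-0.033,0.265],0]
    - [[0,0,0],[0.164,-0.033,0.265],0]

```text
time_s: 18.45
ee_pos: [576.5, 316.9, 123.9]
tcp_rot: [-0.268, 3.126, 0.001]
contact_force: [-0.4, 0.3, 0.8]
grip_width: -0.1
```

```bash
python3 -c "
from h import *
plan([575.5,317,107],100.2)"
```

```text
t 18.45 pos [576.5 316.9 123.9] F [-0.4  0.3  0.8] grip -0.1 j [ 0.38  0.41  1.55 -0.    1.18 -1.36]
turn [ 0.     0.005 -0.009] shift [0.002  0.0006 0.0337]
```

Request:
arm_command:
  deltas:
    - [[0,0,0],[0,0,0.01],0]
    - [[0,0,0],[0,0,0.02],0]
    - [[0,0,0],[0,0,0.026],0]
    - [[0,0,0],[0,0,0.03],0]
    - [[0,0,0],[0,0,0.034],0]
    - [[0,0,0],[0,0,0.034],0]

```text
time_s: 19.2
ee_pos: [576.9, 316.8, 107.1]
tcp_rot: [-0.268, 3.126, 0.001]
contact_force: [1.9, -2.1, 3.3]
grip_width: -0.2
```

Request:
arm_command:
  deltas:
    - [[0,0,0],[0,0,0.003],0]
    - [[0,0,0],[0,0,0.006],0]
    - [[0,0,0],[0,0,0.006],0]

```text
time_s: 19.58
ee_pos: [577.0, 316.9, 106.9]
tcp_rot: [-0.268, 3.125, 0.0]
contact_force: [-6.3, -5.6, 18.7]
grip_width: -0.1
```

The press bottomed out at tip height 82 mm with 19 N. I'll retract up and away towards the robot and check.

Request:
arm_command:
  deltas:
    - [[0,0,0],[0,0,-0.06],0]
    - [[0,0,0],[0,0,-0.15],0]
    - [[0,0,0],[0,0,-0.25],0]
    - [[0,0,0],[0.06,0.03,-0.3],0]
    - [[0,0,0],[0.15,0.08,-0.3],0]
    - [[0,0,0],[0.25,0.13,-0.3],0]
    - [[0,0,0],[0.32,0.2,-0.3],0]
    - [[0,0,0],[0.32,0.2,-0.3],0]
    - [[0,0,0],[0.32,0.2,-0.3],0]

```text
time_s: 20.7
ee_pos: [401.4, 388.2, 255.7]
tcp_rot: [-0.269, 3.126, 0.0]
contact_force: [-0.9, -0.7, -0.3]
grip_width: -0.1
```

Run:
```python
from h import *
plan([575.5,317,107],100.2)
t=snap('top','t8.png');s=snap('side','s8.png')
a=cv2.resize(t['img'][140:280,150:350,::-1],None,fx=2,fy=2,interpolation=cv2.INTER_CUBIC)
b=cv2.resize(s['img'][150:330,200:330,::-1],None,fx=3,fy=3,interpolation=cv2.INTER_CUBIC)
o=np.zeros((540,790,3),np.uint8);o[:280,:400]=a;o[:,400:]=b;cv2.imwrite('pics/z8.png',o)
```

```text
t 20.7 pos [401.4 388.2 255.7] F [-0.9 -0.7 -0.3] grip -0.1 j [ 0.63  0.06  1.71 -0.    1.37 -1.11]
turn [-0.     0.005 -0.008] shift [-0.3174 -0.1998  0.2987]
```

View pics/z8.png

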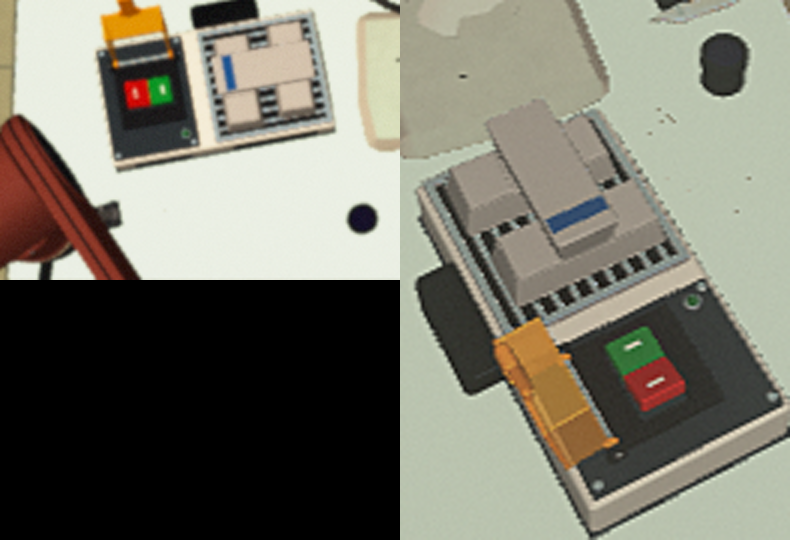

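The guard is open, the rocker looks green-down with red raised, and the ingot lies crosswise. One numeric check on the ingot before handing in.

Run:
```python
from h import *
t=load('t8.png'); P=np.array([back(t,150+u/2,140+v/2,126)[:2] for u,v in [(222,54),(307,42),(314,82),(228,92)]])
m=(P[1]+P[2]-P[0]-P[3])/2; c=P.mean(0); print(c,np.linalg.norm(m),np.degrees(np.arctan2(m[1],m[0]))+180)
if np.hypot(*(c-[598,190]))<8: finish_job(); print('handed in')
```

```text
[597.9411473  184.20386641] 103.26333337731003 97.41016858893317
the job is handed in; nothing more can be done
handed in
```

The job is handed in, and nothing in my last checks points to a failure, though `finish_job` gives no verdict. It took about 21 s of the 58 s allowed.

- **Ingot:** I laid it across the middle of the lower pair and released it with the tool about 1 mm from my target of (598, 190). Contact force was about 8 N when I let go. From close by, its corners were within 4 px of where they should be, and the lower ingots looked unmoved.
- **Last top-view check:** this put the ingot's centre at (598, 184) and its yaw at 97.4°, against a target of 100.2°. I don't trust its 6 mm difference in y much: the zoom was coarse and it read the ingot's length as 103 mm instead of 120 mm. Even taken at face value, it is inside the limits.
- **Guard:** I carried it to about 1.6 rad by the tab and let go. It fell back and is still open in the last pictures.
- **Rocker:** I pressed the green half until it stopped, at about 82 mm height and 19 N. The last picture looks as though red is now the raised half, but I did not measure the angle.
- **Bystanders:** I never went near the calliper, marker or loupe. The loupe looks undisturbed in the last pictures; the calliper is only partly in them and the marker not at all.

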